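# Close up the specimen chest

### The job

Close up the small wooden specimen chest with the fingertips: push both drawers fully home by their front boards, and push the glazed lid down until it rests shut. Push the lid by its wooden frame and keep off the glass, and move the drawers smoothly so that the vials in them stay standing. Only push from outside: pinch and lift nothing, keep the fingers out of the drawers and from under the lid, open nothing any farther, and leave the jar and the glass dish where they stand.

Things in the scene. Friction and masses are not known exactly. Their poses are not given: they have to be found in the camera images.
- chest: Small brown wooden specimen chest standing fast on the bench (it does not slide), 180 deep (its x), 320 wide (its y), 98 mm high without the lid. Origin: centre of its underside. Its front, with the two drawers, looks along its own -x (towards the robot, turned by up to about 22 degrees); its y points to its left drawer, z up. Above the drawers is an open display tray with pinned insects.
- left_front (a point): Centre of the outer face of the left drawer's front board (chest +y side), 37 mm above the bench. The board is upright, 147 wide, 66 mm high (4 to 70 mm above the bench) and 12 mm thick, flat but for a flush ring pull; its top edge lies 28 mm below the chest's top edge. This point lies 75.5 mm to the left of the chest's middle; when shut, 102 mm before the chest's origin along its -x.
- right_front (a point): The same on the right drawer (chest -y side), 75.5 mm to the right of the chest's middle.
- left_drawer (a joint): How far the left drawer stands open, m: 0 fully home (board against the chest), starts 0.05 to 0.10, stop at 0.125. It slides along the chest's x; a push of about 2 to 3 N moves it, and it stays where it is left.
- right_drawer (a joint): The same for the right drawer.
- lid_hinge (a point): Middle of the lid's hinge line, on the upper back edge of the chest: 90 mm behind the chest's origin (+x of the chest), 98 mm above the bench. The hinge line runs along the chest's y.
- lid_rail (a point): Centre of the outer (upper when shut) face of the lid's front wooden rail, the one farthest from the hinge. The lid is a wooden frame 14 mm thick, 182 mm from hinge to free edge, 324 mm wide, round a glass pane. The front rail is 32 mm wide, so this point is 166 mm from the hinge along the lid and 14 mm off the hinge plane. The side rails are 28 mm wide, the back rail 26 mm.
- lid (a joint): Opening angle of the lid, rad: 0 shut, lying on the rim of the tray; grows as the front rail rises (pi/2 would be upright); starts 0.7 to 1.1. A stiff friction hinge: it stays where it is left and does not fall, and needs about 2 to 5 N at the front rail to be pushed down; felt under its front rail cushions the last millimetre.
- pane (a point): The clear glass pane in the lid, 124 by 270 mm, sunk 7 mm below the outer face of the frame. This point is the middle of its outer face. Not to be touched.
- vial_a_mid (a point): Centre (half-way up) of a glass specimen vial with white cap, 26 mm across, 47 mm tall, standing loose in the left drawer, its top 65 mm above the bench, below the chest's display tray. A hard shove of the drawer tips it.
- vial_b_mid (a point): A second such vial in the left drawer.
- vial_c_mid (a point): Such a vial in the right drawer.
- jar: Closed glass jar with metal lid, 68 mm across, 73 mm tall, standing loose on the bench to the right of the right drawer. Origin: centre of its underside. A bystander.
- dish: Open shallow glass dish, 90 mm across, 16 mm high, loose on the bench to the left of the left drawer. Origin: centre of its underside. A bystander. (Farther left, more than 0.4 m left of the robot's middle line, a microscope 310 mm tall stands fast on the bench.)
There are look-alikes about, which are no part of the job. Leave any turquoise look-alike of the part that bears vial_a_mid alone. What is shaped like the part that bears vial_b_mid but turquoise is not meant.

How it is judged:
By the outcome, as a careful person would: the job done as asked, in the order asked, and still so for the second after the job is handed in, with the robot touching nothing.
It also fails if it takes over 61 s, if anything falls off the work surface, if the arm or the gripper's body presses on something with over 40 N, if the wrist force passes 120 N, or if a joint passes its speed limit or range.

### The arm

A 6-joint arm with a two-finger parallel gripper is mounted at the origin on the work surface. World frame = base frame: x ahead of the robot, y to its left, z up, the work surface at z = 0. Lengths are in m, angles in degrees, forces in N, time in s.
With the tool pointing down it reaches from about 0.3 to 0.75 m from the base axis. Payload 8.5 kg.
Tool frame: the origin (TCP) lies between the finger pads; the fingertips stand env.finger_overhang ahead of it and the grasp point (between the pads) lies 2 mm behind it (env.finger_overhang is the distance from the TCP to the fingertips, in m); z points along the fingers, y is the line along which they close (so a half turn about z gives the same grasp; the last joint's range is limited). The gripper opens to 85 mm and grips with 20 to 120 N. Pads are 22 mm wide; open, the fingers measure 114 mm over their backs; the gripper's body (76 mm by 85 mm) begins 54 mm behind the grasp point. The pads swing forward as they close: fully open they stand 13 mm farther back than shut.
Start: joints at [-84.013, 21.807, 74.336, -0, 83.858, -12.336], TCP at [0.173, -0.522, 0.248] pointing down, gripper open.
Joint ranges: [-178.18, 178.18], [-50.72, 133.34], [12.68, 142.11], [-81.47, 261.47], [9.98, 163.14], [-165.26, 165.26]. Speed limits (degrees/s): [136.94, 136.94, 180, 180, 180, 180].

### API

Orientations are given as a 3x3 rotation matrix whose columns are the frame's x, y, z axes.
In Python, from rig import env gives the robot as it stands. The module is installed in compiled form; this text tells all that it offers.
- The arm moves only by the tool jog_arm, never from a script. Its arguments are lists of equal length, an entry for each row: "hand": the finger opening in m, from 0 to 0.0854; "travel": the shift along the world's x, y, z in m, a list of three; "yaw": the turn about the world's z in rad. A call has exactly 5 rows; each row shifts and turns the commanded pose from where the row before left it; what a row does not reach is not made up. A row lasts 1/8 s, in which the tool goes at most 62.5 mm and 10.7 degrees, less where a joint would pass 70% of its speed; a pose out of reach is approached as far as the arm can. A call is refused whole if a number of a shift passes 0.0625 or a number of a turn 0.188, either way. A call with a gripper value outside its range is refused whole. The fingers move at their own pace and stop on an object; "grip_force" is the grip in N (left out, the last holds). Time passes only in rows, so rows that do not move let the fingers close, or fill a call up. It gives the time, the measured TCP pose, the force, the opening and the grip force at its end, in the units of the state.
- env.observe(): the state, without advancing time (a new reading comes with each control period).
- env.get_image(name): name is "side" or "top"; returns the picture (420x560x3 uint8, red, green, blue); there is no depth.
- env.calibration(name): a dict with "fx", "fy", "cx", "cy" (pixels), "k1" (the pictures are not rectified: a ray, as slopes to the right and down, at radius r is drawn at 1 + k1 r^2 times it, then the intrinsics apply), "position" and "rotation" of the camera in the world. Camera axes: x right, y down, z forward; pixel columns grow to the right and rows downward; lengths in m; the calibration is good to about 2 mm. A picture is of the moment at which its call begins. calibration takes no time and is no camera call.
- env.close_job(): hands the job in; it is judged then, once.
The state is a dict: "time_s": time; "q": joint angles; "qvel": joint speeds; "joint_efforts": joint torques, N m; "position": TCP position; "tool_rot": TCP orientation; "ft_force": force on the tool from outside, world axes, zero at the start; "wrist_torque": the same for the moment, N m; "grip_width": finger opening in m; "gripper_force": force on a finger pad.
Only numpy, scipy, OpenCV 4.12 (cv2) and the standard library are available. Lean on these libraries where they do the work, as an engineer would, in place of code of your own. Each camera call takes 0.05 s, during which the arm holds its last target. There are 200 camera calls.

## Working session

There is one attempt and no reset: what is moved stays moved. The work goes in short steps, Python scripts to look and compute and a tool call to move; the robot and the scene stay as the last step left them, time stands still between calls to the robot, and variables do not carry over. Pictures are saved under pics/ and viewed, at most 10 in all, crops included, and the job is handed in when it is done.

Besides the shell and the picture viewer there is one more tool, called after ">>>" by a JSON object that holds its "name" and its "arguments", one argument or row to a line. jog_arm: Moves the arm, as the interface text tells. Its arguments: {"type":"object","properties":{"hand":{"type":"array"},"travel":{"type":"array"},"yaw":{"type":"array"},"grip_force":{"type":"number"}},"required":["hand","travel","yaw"]}

```bash
mkdir -p pics
python3 - <<'E'
from rig import env
import cv2
for n in("side","top"):
    cv2.imwrite(f"pics/{n}0.png",env.get_image(n)[:,:,::-1]); print(n,env.calibration(n))
print(env.observe(),env.finger_overhang)
E
```

```text
side {'fx': 540.4813589064175, 'fy': 540.4813589064175, 'cx': 290.6619873817207, 'cy': 211.11268756709566, 'k1': -0.18737328460269606, 'position': array([0.4282561 , 0.87638336, 0.8065561 ]), 'rotation': array([[-0.97729413, -0.13508702,  0.16324115],
       [-0.21185822,  0.61024305, -0.76336067],
       [ 0.00350334, -0.78061188, -0.62500625]])}
top {'fx': 541.6503526759664, 'fy': 541.6503526759664, 'cx': 282.1176700596508, 'cy': 217.27965330391868, 'k1': -0.13164900534699833, 'position': array([ 0.41926607, -0.01816392,  1.21795594]), 'rotation': array([[-7.18740572e-04, -9.85755003e-01,  1.68186078e-01],
       [-9.99870858e-01,  3.40857244e-03,  1.57050430e-02],
       [-1.60545991e-02, -1.68153070e-01, -9.85630151e-01]])}
{'time_s': 0.1, 'q': array([-8.40135020e+01,  2.18398511e+01,  7.43785110e+01, -8.58150617e-04,
        8.38577035e+01, -1.23366172e+01]), 'qvel': array([ 0.11023033, -0.09030026, -0.1108451 ,  0.03862918, -0.07798196,
        0.08535554]), 'joint_efforts': array([ 6.04522022e-03, -4.49217939e+01, -2.31655633e+01, -1.11407024e-05,
        3.64951818e-03,  8.30628068e-06]), 'position': array([ 0.17286872, -0.52188535,  0.24775918]), 'tool_rot': array([[ 9.49298238e-01,  3.14376895e-01, -1.53270596e-04],
       [ 3.14376817e-01, -9.49297360e-01,  1.31880103e-03],
       [ 2.69101202e-04, -1.30012022e-03, -9.99999119e-01]]), 'ft_force': array([-0.18576277,  1.20164488, -0.36035218]), 'wrist_torque': array([ 0.00514907,  0.02965339, -0.03732258]), 'gripper_force': 0.0, 'grip_width': 0.08534319164157579} 0.017
```

View pics/side0.png

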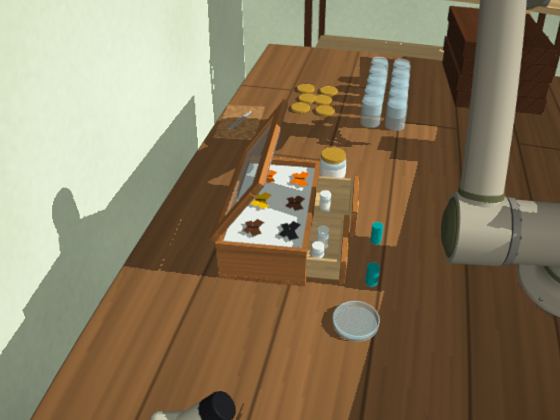

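View pics/top0.png

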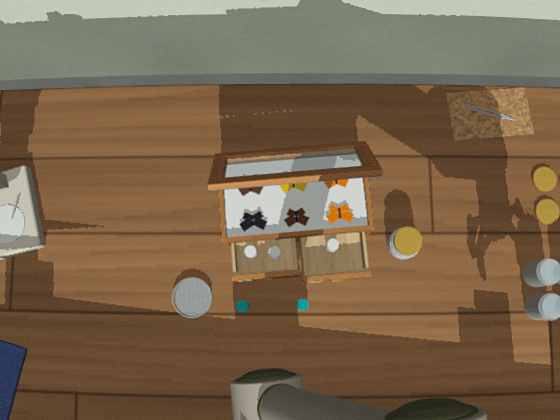

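The side view shows the chest at about (220-355, 125-280), lid half open, and two turquoise vials at (377,233) and (373,275). In the top view, the front-board tops run near row 275 (cols 235-370), the lid rail lies near (210,185)-(380,172), the jar is at (406,242), the dish at (192,297), and the turquoise vials are at (242,306) and (303,304). I'll zoom in.

Run:
```python
import cv2
a=cv2.imread("pics/top0.png")[135:325,200:440]; cv2.imwrite("pics/topc.png",cv2.resize(a,(720,570),interpolation=cv2.INTER_CUBIC))
a=cv2.imread("pics/side0.png")[115:295,205:395]; cv2.imwrite("pics/sidec.png",cv2.resize(a,(633,600),interpolation=cv2.INTER_CUBIC))
```

```text
(no output)
```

View pics/topc.png

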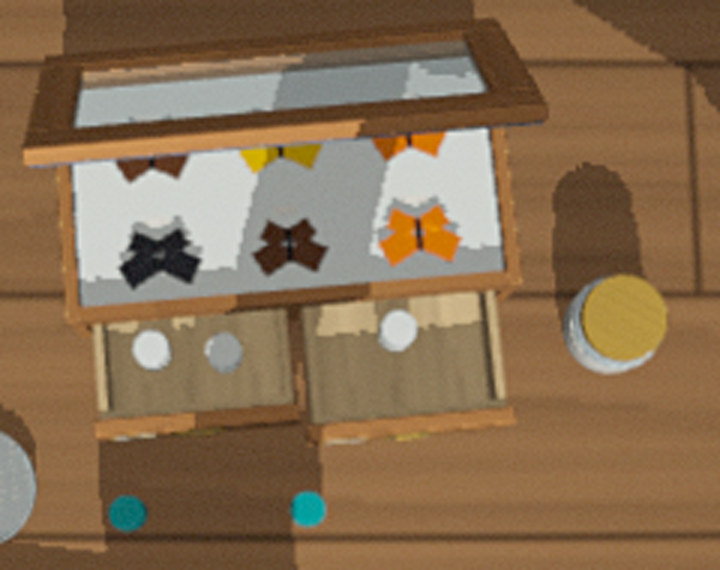

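View pics/sidec.png

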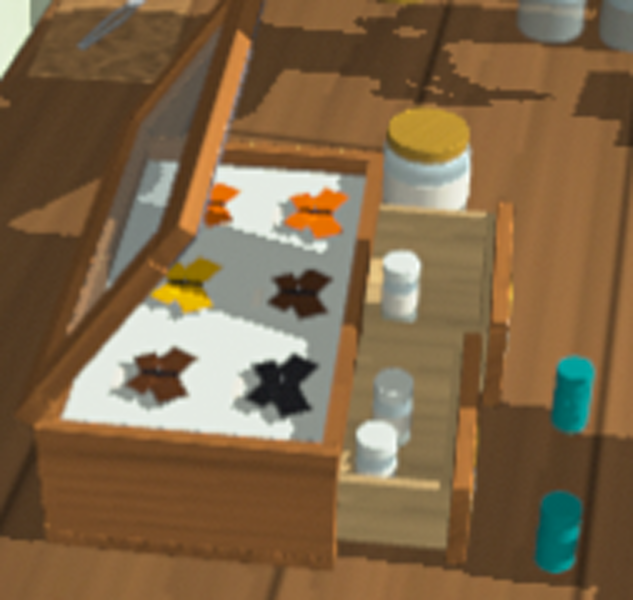

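```bash
cat > h.py <<'E'
import numpy as np, cv2
from rig import env
def ray(n,u,v):
    c=env.calibration(n); x=(u-c["cx"])/c["fx"]; y=(v-c["cy"])/c["fy"]
    rd=np.hypot(x,y); r=rd
    for _ in range(20): r=rd/(1+c["k1"]*r*r)
    s=r/rd; d=c["rotation"]@np.array([x*s,y*s,1]); return c["position"],d
def onz(n,u,v,z):
    p,d=ray(n,u,v); return p+d*(z-p[2])/d[2]
def T(u,v): return "top",200+(u-1)/3,135+(v-1)/3
def S(u,v): return "side",205+(u-1)/3.33,115+(v-1)/3.333
E
python3 - <<'E'
from h import *
P={"TFL":(T(78,322),.098),"TFR":(T(521,283),.098),"SFL":(S(338,450),.098),"SFR":(S(380,155),.098),"SBL":(S(42,428),.098),
"bL_l":(T(97,437),.07),"bL_r":(T(302,419),.07),"bR_l":(T(322,440),.07),"bR_r":(T(514,422),.07),
"sbL_l":(S(470,486),.07),"sbL_r":(S(481,335),.07),"sbR_l":(S(500,320),.07),"sbR_r":(S(513,204),.07),
"tq1":(T(128,512),.047),"tq2":(T(309,509),.047),"stq1":(S(560,502),.047),"stq2":(S(575,366),.047),"jar":(T(624,317),.073),"dish":(("top",192,297),.01),
"va":(T(152,350),.065),"vb":(T(224,352),.065),"vc":(T(398,330),.065)}
R={k:onz(*a,z) for k,(a,z) in P.items()}
for k,v in R.items(): print(k,v.round(4))
fl=(R["TFL"]+R["SFL"])/2; fr=(R["TFR"]+R["SFR"])/2
for a,b in((R["TFL"],R["TFR"]),(R["SFL"],R["SFR"]),(R["bL_l"],R["bL_r"]),(R["bR_l"],R["bR_r"])):
    d=(a-b); print(np.linalg.norm(d), np.degrees(np.arctan2(-d[0],d[1])))
d=fl-fr; yaw=np.arctan2(-d[0],d[1]); print("yaw",np.degrees(yaw))
ex=np.array([np.cos(yaw),np.sin(yaw),0]); ey=np.array([-ex[1],ex[0],0])
O=(fl+fr)/2+.09*ex; O[2]=0; print("O",O)
for k,v in R.items():
    w=v-O; print(k,(w@ex).round(4),(w@ey).round(4))
# lid free edge corners, outer face & under: ray meets plane chest y=+-.162
for nm,a,y in(("Lout",T(25,152),.162),("Lund",T(25,165),.162),("Rout",T(546,108),-.162),("Rund",T(547,120),-.162),("sLcorner?",S(152,263),.162)):
    p,dd=ray(*a); t=((O+y*ey-p)@ey)/(dd@ey); q=p+t*dd-O
    h=np.array([q@ex-.09,q[2]-.098]); print(nm,h.round(4),np.hypot(*h).round(4),np.degrees(np.arctan2(h[1],-h[0])))
E
```

```text
TFL [0.5584 0.1176 0.098 ]
TFR [ 0.5848 -0.1912  0.098 ]
SFL [0.5588 0.1209 0.098 ]
SFR [ 0.5882 -0.189   0.098 ]
SBL [0.7324 0.1401 0.098 ]
bL_l [0.4801 0.1064 0.07  ]
bL_r [ 0.4926 -0.0383  0.07  ]
bR_l [ 0.4778 -0.0523  0.07  ]
bR_r [ 0.4898 -0.1879  0.07  ]
sbL_l [0.4819 0.1051 0.07  ]
sbL_r [ 0.4939 -0.0367  0.07  ]
sbR_l [ 0.4837 -0.055   0.07  ]
sbR_r [ 0.4905 -0.1896  0.07  ]
tq1 [0.4277 0.086  0.047 ]
tq2 [ 0.4298 -0.0434  0.047 ]
stq1 [0.4283 0.0834 0.047 ]
stq2 [ 0.431  -0.0465  0.047 ]
jar [ 0.5637 -0.2682  0.073 ]
dish [0.4459 0.202  0.01  ]
va [0.5423 0.0683 0.065 ]
vb [0.5408 0.0169 0.065 ]
vc [ 0.5561 -0.1073  0.065 ]
0.3099515132953702 4.892276794679798
0.3112824878788412 5.4104318784487795
0.14521927465993412 4.964545549946206
0.1361797219486267 5.062568464200644
yaw 5.151909405946971
O [ 0.66220353 -0.02733993  0.        ]
TFL -0.0904 0.1537
TFR -0.0918 -0.1562
SFL -0.0896 0.1569
SFR -0.0882 -0.1544
SBL 0.0849 0.1604
bL_l -0.1694 0.1495
bL_r -0.1699 0.0043
bR_l -0.1859 -0.0083
bR_r -0.1861 -0.1445
sbL_l -0.1677 0.1481
sbL_r -0.1684 0.0058
sbR_l -0.1803 -0.0115
sbR_r -0.1856 -0.1462
tq1 -0.2234 0.1339
tq2 -0.2329 0.0049
stq1 -0.223 0.1313
stq2 -0.232 0.0017
jar -0.1197 -0.2311
dish -0.1948 0.2478
va -0.1108 0.106
vb -0.117 0.055
vc -0.1128 -0.0701
Lout [-0.093   0.1518] 0.178 58.48957891644212
Lund [-0.1021  0.1557] 0.1862 56.73729492897161
Rout [-0.0921  0.1382] 0.1661 56.306080413469914
Rund [-0.0994  0.1364] 0.1688 53.91612182231665
sLcorner? [-0.0769  0.129 ] 0.1502 59.196359922905536
```

>>> {"name": "jog_arm", "arguments": {
  "hand": [0,0,0,0,0],
  "travel": [
    [0.029,0.04,0],
    [0.029,0.04,0],
    [0.029,0.04,0],
    [0.029,0.04,0],
    [0.029,0.04,0]
  ],
  "yaw": [-0.023,-0.023,-0.023,-0.023,-0.023]
}}

```text
time_s: 0.72
position: [0.3185, -0.3206, 0.2481]
tool_rot: [[0.979, 0.202, -0.0], [0.202, -0.979, 0.0], [-0.0, -0.0, -1.0]]
ft_force: [-0.0, -0.2, -0.4]
grip_width: 0.0002
gripper_force: 0.0
```

>>> {"name": "jog_arm", "arguments": {
  "hand": [0,0,0,0,0],
  "travel": [
    [0.029,0.04,0],
    [0.029,0.04,0],
    [0.029,0.04,0],
    [0.029,0.04,0],
    [0.029,0.04,0]
  ],
  "yaw": [-0.023,-0.023,-0.023,-0.023,-0.023]
}}

```text
time_s: 1.35
position: [0.4636, -0.1206, 0.2481]
tool_rot: [[0.996, 0.089, -0.0], [0.089, -0.996, 0.0], [-0.0, -0.0, -1.0]]
ft_force: [0.3, -0.5, -0.4]
grip_width: 0.0001
gripper_force: 0.0
```

>>> {"name": "jog_arm", "arguments": {
  "hand": [0,0,0,0,0],
  "travel": [
    [-0.008,0,-0.04],
    [0,0,-0.045],
    [0,0,-0.045],
    [0,0,-0.04],
    [0,0,-0.02]
  ],
  "yaw": [0,0,0,0,0]
}}

```text
time_s: 1.98
position: [0.4541, -0.1216, 0.0563]
tool_rot: [[0.996, 0.09, -0.003], [0.09, -0.996, 0.002], [-0.003, -0.002, -1.0]]
ft_force: [-0.3, -0.1, 0.9]
grip_width: 0.0001
gripper_force: 0.0
```

Run:
```python
from h import *
a=env.get_image("side")[80:300,200:420,::-1]; b=env.get_image("top")[130:350,200:420,::-1]
cv2.imwrite("pics/d1.png",cv2.resize(np.hstack([a,b]),(800,400),interpolation=cv2.INTER_CUBIC)); print(env.observe()["position"])
```

```text
[ 0.45392333 -0.12158968  0.05652009]
```

View pics/d1.png

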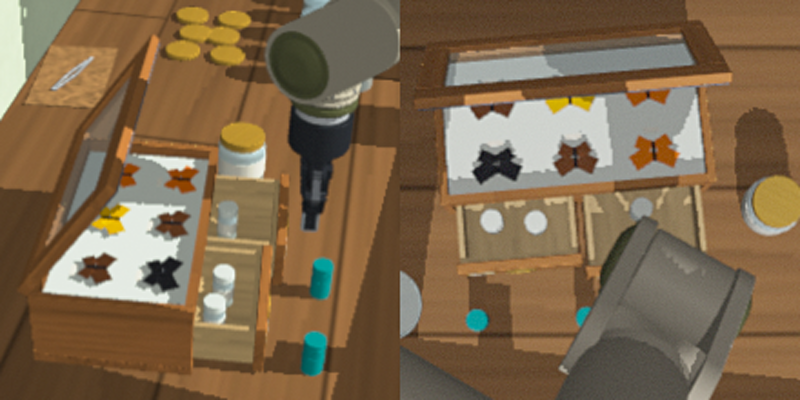

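Side view: the finger tip at (312,225) hangs in front of the right board, clear of the board and the turquoise vials (322,278), (314,353). Top view: the wrist housing's front edge is near (648,222). I'll check how close it comes to the lid at the end of the push.

Run:
```python
from h import *
for z in(.2,.25,.3,.35): print(z,onz("top",200+248*.55,130+222*.55,z).round(3))
```

```text
0.2 [ 0.526 -0.104  0.2  ]
0.25 [ 0.521 -0.1    0.25 ]
0.3 [ 0.515 -0.096  0.3  ]
0.35 [ 0.51  -0.092  0.35 ]
```

>>> {"name": "jog_arm", "arguments": {
  "hand": [0,0,0,0,0],
  "travel": [
    [0.004,0.0004,0.001],
    [0.004,0.0004,0],
    [0.003,0.0003,0],
    [0.003,0.0003,0],
    [0.003,0.0003,0]
  ],
  "yaw": [0,0,0,0,0]
}}

```text
time_s: 2.7
position: [0.4721, -0.1204, 0.0594]
tool_rot: [[0.996, 0.09, 0.0], [0.09, -0.996, -0.0], [0.0, 0.0, -1.0]]
ft_force: [0.3, -0.1, -0.8]
grip_width: 0.0
gripper_force: 0.0
```

>>> {"name": "jog_arm", "arguments": {
  "hand": [0,0,0,0,0],
  "travel": [
    [0.003,0.0003,0],
    [0.003,0.0003,0],
    [0.003,0.0003,0],
    [0.003,0.0003,0],
    [0.004,0.0004,0]
  ],
  "yaw": [0,0,0,0,0]
}}

```text
time_s: 3.32
position: [0.4881, -0.1188, 0.0593]
tool_rot: [[0.996, 0.09, -0.0], [0.09, -0.996, -0.0], [-0.0, 0.0, -1.0]]
ft_force: [-2.4, -2.2, 0.2]
grip_width: 0.0002
gripper_force: 0.8
```

>>> {"name": "jog_arm", "arguments": {
  "hand": [0,0,0,0,0],
  "travel": [
    [0.004,0.0004,0],
    [0.004,0.0004,0],
    [0.004,0.0004,0],
    [0.004,0.0004,0],
    [0.004,0.0004,0]
  ],
  "yaw": [0,0,0,0,0]
}}

```text
time_s: 3.95
position: [0.5081, -0.1168, 0.0593]
tool_rot: [[0.996, 0.09, -0.0], [0.09, -0.996, 0.0], [-0.0, -0.0, -1.0]]
ft_force: [-2.2, -0.8, 0.2]
grip_width: 0.0003
gripper_force: 0.8
```

>>> {"name": "jog_arm", "arguments": {
  "hand": [0,0,0,0,0],
  "travel": [
    [0.004,0.0004,0],
    [0.004,0.0004,0],
    [0.004,0.0004,0],
    [0.004,0.0004,0],
    [0.004,0.0004,0]
  ],
  "yaw": [0,0,0,0,0]
}}

```text
time_s: 4.58
position: [0.5282, -0.1148, 0.0593]
tool_rot: [[0.996, 0.09, -0.0], [0.09, -0.996, 0.0], [-0.0, -0.0, -1.0]]
ft_force: [-2.0, -1.0, 0.0]
grip_width: 0.0
gripper_force: 0.8
```

>>> {"name": "jog_arm", "arguments": {
  "hand": [0,0,0,0,0],
  "travel": [
    [0.004,0.0004,0],
    [0.004,0.0004,0],
    [0.004,0.0004,0],
    [0.003,0.0003,0],
    [0.002,0.0002,0]
  ],
  "yaw": [0,0,0,0,0]
}}

```text
time_s: 5.2
position: [0.5451, -0.1131, 0.0593]
tool_rot: [[0.996, 0.09, 0.0], [0.09, -0.996, 0.0], [0.0, -0.0, -1.0]]
ft_force: [-1.1, -1.5, 0.7]
grip_width: -0.0003
gripper_force: 0.8
```

>>> {"name": "jog_arm", "arguments": {
  "hand": [0,0,0,0,0],
  "travel": [
    [0.002,0.0002,0],
    [0.0015,0.0001,0],
    [0.0015,0.0001,0],
    [0.001,0.0001,0],
    [0.001,0.0001,0]
  ],
  "yaw": [0,0,0,0,0]
}}

```text
time_s: 5.82
position: [0.5519, -0.1125, 0.0593]
tool_rot: [[0.996, 0.09, -0.0], [0.09, -0.996, 0.0], [-0.0, -0.0, -1.0]]
ft_force: [-0.7, -0.2, 0.3]
grip_width: -0.0
gripper_force: 0.8
```

>>> {"name": "jog_arm", "arguments": {
  "hand": [0,0,0,0,0],
  "travel": [
    [0.001,0.0001,0],
    [0.001,0.0001,0],
    [0.001,0.0001,0],
    [0.001,0.0001,0],
    [0.001,0.0001,0]
  ],
  "yaw": [0,0,0,0,0]
}}

```text
time_s: 6.45
position: [0.5554, -0.1121, 0.0593]
tool_rot: [[0.996, 0.09, -0.004], [0.09, -0.996, -0.0], [-0.004, -0.0, -1.0]]
ft_force: [-12.9, -4.1, 7.5]
grip_width: 0.0002
gripper_force: 6.7
```

>>> {"name": "jog_arm", "arguments": {
  "hand": [0,0,0,0,0],
  "travel": [
    [-0.008,-0.001,0],
    [-0.03,-0.003,0],
    [-0.04,-0.003,0.02],
    [-0.025,0.0,0.04],
    [0,0.03,0.03]
  ],
  "yaw": [0,0,0,0,0]
}}

```text
time_s: 7.08
position: [0.453, -0.0897, 0.1508]
tool_rot: [[0.996, 0.086, 0.001], [0.086, -0.996, -0.0], [0.001, 0.0, -1.0]]
ft_force: [1.1, 0.6, -0.2]
grip_width: 0.0002
gripper_force: 0.0
```

>>> {"name": "jog_arm", "arguments": {
  "hand": [0,0,0,0,0],
  "travel": [
    [0,0.045,0],
    [0,0.045,0],
    [0,0.03,0],
    [0,0,-0.04],
    [0,0,-0.03]
  ],
  "yaw": [0,0,0,0,0]
}}

```text
time_s: 7.7
position: [0.4538, 0.0316, 0.0785]
tool_rot: [[0.996, 0.091, 0.001], [0.091, -0.996, 0.0], [0.001, -0.0, -1.0]]
ft_force: [0.4, 0.4, 0.1]
grip_width: 0.0
gripper_force: 0.0
```

Run:
```python
from h import *
s=env.observe(); print(s["position"],s["ft_force"])
a=env.get_image("side")[80:300,200:420,::-1]; b=env.get_image("top")[130:350,200:420,::-1]
cv2.imwrite("pics/d2.png",cv2.resize(np.hstack([a,b]),(800,400),interpolation=cv2.INTER_CUBIC))
```

```text
[0.45382484 0.03160408 0.07848279] [0.35483584 0.40190315 0.05105897]
```

View pics/d2.png

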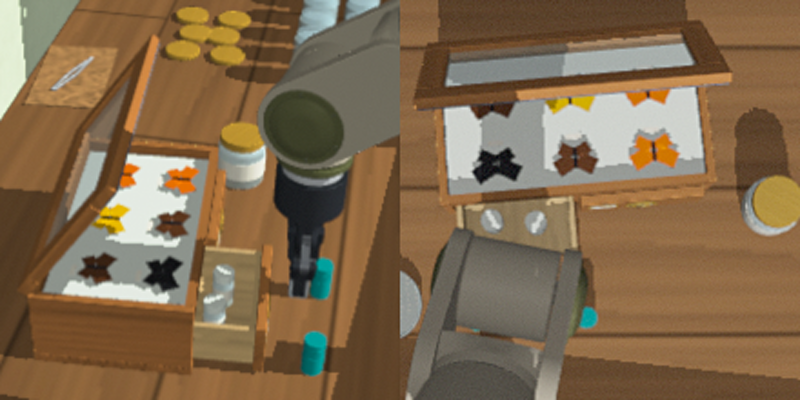

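The right drawer is home and its board lies flush at (640,200). The left drawer still has its vials upright at (215,305) and (228,280), and the finger (300,285) stands between its board and the turquoise vials.

>>> {"name": "jog_arm", "arguments": {
  "hand": [0,0,0,0,0],
  "travel": [
    [0.002,0,-0.01],
    [0.004,0.0004,-0.009],
    [0.004,0.0004,0],
    [0.004,0.0003,0],
    [0.003,0.0003,0]
  ],
  "yaw": [0,0,0,0,0]
}}

```text
time_s: 8.43
position: [0.4714, 0.0324, 0.0606]
tool_rot: [[0.996, 0.09, 0.001], [0.09, -0.996, -0.0], [0.001, 0.0, -1.0]]
ft_force: [-0.4, 0.0, -0.0]
grip_width: -0.0
gripper_force: 0.0
```

>>> {"name": "jog_arm", "arguments": {
  "hand": [0,0,0,0,0],
  "travel": [
    [0.003,0.0003,0],
    [0.003,0.0003,0],
    [0.003,0.0003,0],
    [0.003,0.0003,0],
    [0.004,0.0004,0]
  ],
  "yaw": [0,0,0,0,0]
}}

```text
time_s: 9.05
position: [0.487, 0.034, 0.0603]
tool_rot: [[0.996, 0.09, -0.0], [0.09, -0.996, -0.0], [-0.0, 0.0, -1.0]]
ft_force: [-2.1, -0.0, 1.0]
grip_width: -0.0
gripper_force: 0.8
```

>>> {"name": "jog_arm", "arguments": {
  "hand": [0,0,0,0,0],
  "travel": [
    [0.004,0.0004,0],
    [0.004,0.0004,0],
    [0.004,0.0004,0],
    [0.004,0.0004,0],
    [0.004,0.0004,0]
  ],
  "yaw": [0,0,0,0,0]
}}

```text
time_s: 9.68
position: [0.5071, 0.036, 0.0603]
tool_rot: [[0.996, 0.09, -0.0], [0.09, -0.996, 0.0], [-0.0, -0.0, -1.0]]
ft_force: [-1.9, -0.1, 1.1]
grip_width: 0.0
gripper_force: 0.8
```

>>> {"name": "jog_arm", "arguments": {
  "hand": [0,0,0,0,0],
  "travel": [
    [0.004,0.0004,0],
    [0.004,0.0004,0],
    [0.004,0.0004,0],
    [0.003,0.0003,0],
    [0.003,0.0003,0]
  ],
  "yaw": [0,0,0,0,0]
}}

```text
time_s: 10.3
position: [0.5251, 0.0378, 0.0603]
tool_rot: [[0.996, 0.09, -0.0], [0.09, -0.996, -0.0], [-0.0, -0.0, -1.0]]
ft_force: [-1.0, -1.8, -1.1]
grip_width: -0.0
gripper_force: 0.8
```

End is expected near x = 0.542.

>>> {"name": "jog_arm", "arguments": {
  "hand": [0,0,0,0,0],
  "travel": [
    [0.003,0.0003,0],
    [0.003,0.0003,0],
    [0.002,0.0002,0],
    [0.002,0.0002,0],
    [0.0015,0.0001,0]
  ],
  "yaw": [0,0,0,0,0]
}}

```text
time_s: 10.92
position: [0.5365, 0.0389, 0.0603]
tool_rot: [[0.996, 0.09, -0.0], [0.09, -0.996, 0.0], [0.0, -0.0, -1.0]]
ft_force: [-1.8, -1.3, 0.1]
grip_width: 0.0001
gripper_force: 0.8
```

>>> {"name": "jog_arm", "arguments": {
  "hand": [0,0,0,0,0],
  "travel": [
    [0.001,0.0001,0],
    [0.001,0.0001,0],
    [0.001,0.0001,0],
    [0.001,0.0001,0],
    [0.001,0.0001,0]
  ],
  "yaw": [0,0,0,0,0]
}}

```text
time_s: 11.55
position: [0.5414, 0.0394, 0.0603]
tool_rot: [[0.996, 0.09, -0.0], [0.09, -0.996, 0.0], [-0.0, -0.0, -1.0]]
ft_force: [-1.3, -1.6, 0.6]
grip_width: -0.0006
gripper_force: 0.8
```

>>> {"name": "jog_arm", "arguments": {
  "hand": [0,0,0,0,0],
  "travel": [
    [0.001,0.0001,0],
    [0.001,0.0001,0],
    [0.0005,0,0],
    [0.0005,0,0],
    [0,0,0]
  ],
  "yaw": [0,0,0,0,0]
}}

```text
time_s: 12.18
position: [0.5422, 0.0395, 0.0603]
tool_rot: [[0.996, 0.09, -0.005], [0.09, -0.996, -0.0], [-0.005, -0.0, -1.0]]
ft_force: [-12.6, -5.3, 8.3]
grip_width: -0.0001
gripper_force: 6.2
```

>>> {"name": "jog_arm", "arguments": {
  "hand": [0,0,0,0,0],
  "travel": [
    [-0.008,-0.001,0],
    [-0.025,-0.002,0],
    [-0.025,-0.002,0.03],
    [0,-0.01,0.055],
    [0,-0.01,0.055]
  ],
  "yaw": [0,0,0,0,0]
}}

```text
time_s: 12.8
position: [0.4862, 0.0146, 0.2021]
tool_rot: [[0.996, 0.09, 0.001], [0.09, -0.996, 0.0], [0.001, -0.0, -1.0]]
ft_force: [0.7, -0.2, 0.5]
grip_width: 0.0002
gripper_force: 0.0
```

>>> {"name": "jog_arm", "arguments": {
  "hand": [0,0,0,0,0],
  "travel": [
    [0,-0.01,0.055],
    [0,-0.01,0.055],
    [0,-0.01,0.04],
    [0.02,-0.01,0],
    [0.04,-0.01,0]
  ],
  "yaw": [0,0,0,0,0]
}}

```text
time_s: 13.42
position: [0.5468, -0.0355, 0.3517]
tool_rot: [[0.996, 0.09, 0.003], [0.09, -0.996, -0.0], [0.003, 0.001, -1.0]]
ft_force: [-0.1, 0.1, 0.5]
grip_width: -0.0003
gripper_force: 0.0
```

Run:
```python
from h import *
s=env.observe(); print(s["position"],s["ft_force"])
p,d=ray("side",371.6,203.8)
for X in(.44,.454,.468): t=(X-p[0])/d[0]; print(p+t*d)
t=(-.1216-p[1])/d[1]; print(p+t*d)
a=env.get_image("side")[60:280,200:420,::-1]; b=env.get_image("top")[130:350,200:420,::-1]
cv2.imwrite("pics/d3.png",cv2.resize(np.hstack([a,b]),(800,400),interpolation=cv2.INTER_CUBIC))
```

```text
[ 0.54675604 -0.03554656  0.35171331] [-0.07027109  0.08804643  0.49227162]
[0.44       0.35495604 0.40819407]
[ 0.454      -0.26664191 -0.06669671]
[ 0.468      -0.88823987 -0.54158749]
[ 0.45073328 -0.1216      0.04411296]
```

View pics/d3.png

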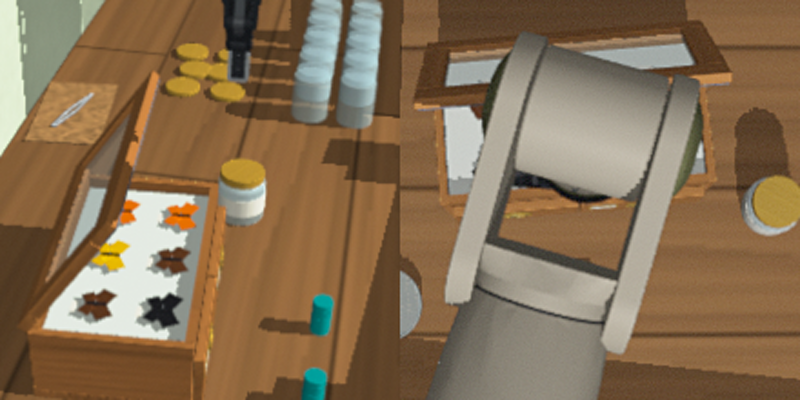

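Drawers are flush in both views, near (210,290) left and (520,205) right. The lid is unmoved, with its rail top from (112,225) to (155,75) in the side crop, and the tip overhang of 17 mm is confirmed. Now I'll go behind the rail and come down on it.

>>> {"name": "jog_arm", "arguments": {
  "hand": [0,0,0,0,0],
  "travel": [
    [0.035,0.003,0],
    [0.045,0.003,0],
    [0.042,0.003,-0.01],
    [0,0,-0.025],
    [0,0,-0.015]
  ],
  "yaw": [0,0,0,0,0]
}}

```text
time_s: 14.15
position: [0.6684, -0.026, 0.2985]
tool_rot: [[0.996, 0.09, -0.001], [0.09, -0.996, 0.001], [-0.001, -0.001, -1.0]]
ft_force: [0.6, -0.3, 0.1]
grip_width: -0.0004
gripper_force: 0.0
```

>>> {"name": "jog_arm", "arguments": {
  "hand": [0,0,0,0,0],
  "travel": [
    [0,0,-0.008],
    [0,0,-0.006],
    [0,0,-0.005],
    [0,0,-0.004],
    [0,0,-0.003]
  ],
  "yaw": [0,0,0,0,0]
}}

```text
time_s: 14.78
position: [0.6684, -0.0264, 0.2743]
tool_rot: [[0.996, 0.09, 0.0], [0.09, -0.996, -0.0], [0.0, 0.0, -1.0]]
ft_force: [-0.2, 0.2, 0.7]
grip_width: 0.0001
gripper_force: 0.0
```

>>> {"name": "jog_arm", "arguments": {
  "hand": [0,0,0,0,0],
  "travel": [
    [0.005,0,0],
    [0,0,-0.003],
    [0,0,-0.003],
    [0,0,-0.003],
    [0,0,-0.002]
  ],
  "yaw": [0,0,0,0,0]
}}

```text
time_s: 15.4
position: [0.6735, -0.0264, 0.2634]
tool_rot: [[0.996, 0.09, 0.001], [0.09, -0.996, -0.0], [0.001, 0.0, -1.0]]
ft_force: [1.4, -0.1, 2.5]
grip_width: 0.0001
gripper_force: 1.1
```

Run:
```python
from h import *
s=env.observe(); print(s["position"],s["ft_force"])
a=env.get_image("side")[90:240,210:360,::-1]
cv2.imwrite("pics/d4.png",cv2.resize(a,(600,600),interpolation=cv2.INTER_CUBIC))
```

```text
[ 0.6735154  -0.02640566  0.26337844] [ 1.3979993  -0.14646027  2.51224793]
```

View pics/d4.png

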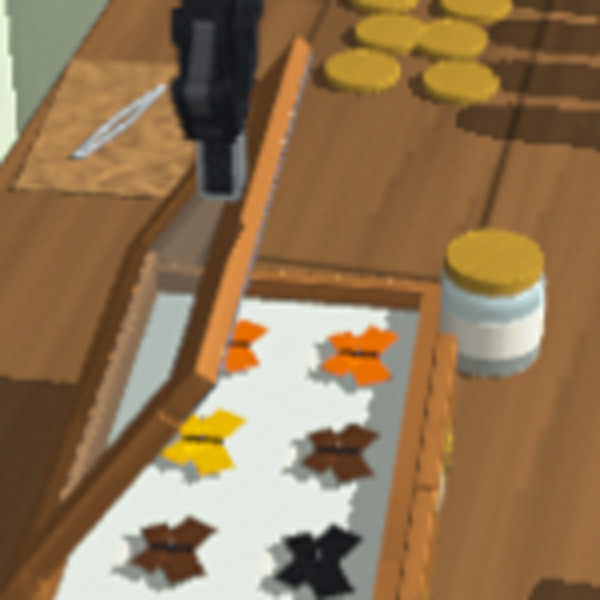

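Contact is on the wooden rail near its free edge, with the tip at (220,195) in the crop and about 2.5 N of force. The fit with the 54° lid angle is within 1 mm. Next I'll compute the arc.

Run:
```python
import numpy as np
n=20; s=np.linspace(0,1,n+1); th=np.radians(54.2)*(1-s); r=.1728+.0065*s
x=-r*np.cos(th)+.014*np.sin(th); z=r*np.sin(th)+.014*np.cos(th)
d=np.c_[np.diff(x)*.996,np.diff(x)*.09,np.diff(z)]*1e3; print(d.round(1)); print(d.sum(0))
```

```text
[[-7.1 -0.6 -4.2]
 [-6.9 -0.6 -4.5]
 [-6.7 -0.6 -4.8]
 [-6.5 -0.6 -5.2]
 [-6.2 -0.6 -5.5]
 [-6.  -0.5 -5.8]
 [-5.7 -0.5 -6.1]
 [-5.4 -0.5 -6.3]
 [-5.1 -0.5 -6.6]
 [-4.8 -0.4 -6.8]
 [-4.5 -0.4 -7.1]
 [-4.2 -0.4 -7.3]
 [-3.8 -0.3 -7.5]
 [-3.5 -0.3 -7.7]
 [-3.1 -0.3 -7.9]
 [-2.7 -0.2 -8. ]
 [-2.4 -0.2 -8.1]
 [-2.  -0.2 -8.3]
 [-1.6 -0.1 -8.4]
 [-1.2 -0.1 -8.4]]
[ -89.2159104    -8.06167865 -134.34123537]
```

>>> {"name": "jog_arm", "arguments": {
  "hand": [0,0,0,0,0],
  "travel": [
    [-0.0071,-0.0006,-0.0042],
    [-0.0069,-0.0006,-0.0045],
    [-0.0067,-0.0006,-0.0048],
    [-0.0065,-0.0006,-0.0052],
    [-0.0062,-0.0006,-0.0055]
  ],
  "yaw": [0,0,0,0,0]
}}

```text
time_s: 16.08
position: [0.6395, -0.0294, 0.2388]
tool_rot: [[0.996, 0.09, 0.0], [0.09, -0.996, 0.0], [0.0, -0.0, -1.0]]
ft_force: [1.7, -0.2, 0.4]
grip_width: 0.0002
gripper_force: 0.9
```

>>> {"name": "jog_arm", "arguments": {
  "hand": [0,0,0,0,0],
  "travel": [
    [-0.006,-0.0005,-0.0058],
    [-0.0057,-0.0005,-0.0061],
    [-0.0054,-0.0005,-0.0063],
    [-0.0051,-0.0005,-0.0066],
    [-0.0048,-0.0004,-0.0068]
  ],
  "yaw": [0,0,0,0,0]
}}

```text
time_s: 16.7
position: [0.6127, -0.0318, 0.2071]
tool_rot: [[0.996, 0.09, -0.0], [0.09, -0.996, -0.0], [-0.0, 0.0, -1.0]]
ft_force: [1.1, 0.3, 0.4]
grip_width: 0.0005
gripper_force: 0.7
```

>>> {"name": "jog_arm", "arguments": {
  "hand": [0,0,0,0,0],
  "travel": [
    [-0.0045,-0.0004,-0.0071],
    [-0.0042,-0.0004,-0.0073],
    [-0.0038,-0.0003,-0.0075],
    [-0.0035,-0.0003,-0.0077],
    [-0.0031,-0.0003,-0.0079]
  ],
  "yaw": [0,0,0,0,0]
}}

```text
time_s: 17.32
position: [0.5937, -0.0335, 0.1695]
tool_rot: [[0.996, 0.09, -0.0], [0.09, -0.996, 0.0], [-0.0, -0.0, -1.0]]
ft_force: [1.4, -0.1, 0.1]
grip_width: -0.0001
gripper_force: 0.6
```

Run:
```python
from h import *
s=env.observe(); print(s["position"],s["ft_force"],s["wrist_torque"])
a=env.get_image("side")[110:260,210:360,::-1]
cv2.imwrite("pics/d5.png",cv2.resize(a,(600,600),interpolation=cv2.INTER_CUBIC))
```

```text
[ 0.59367089 -0.0335056   0.16950981] [ 1.36424989 -0.06116875  0.08571791] [ 0.00897081 -0.19621977  0.01109517]
```

View pics/d5.png

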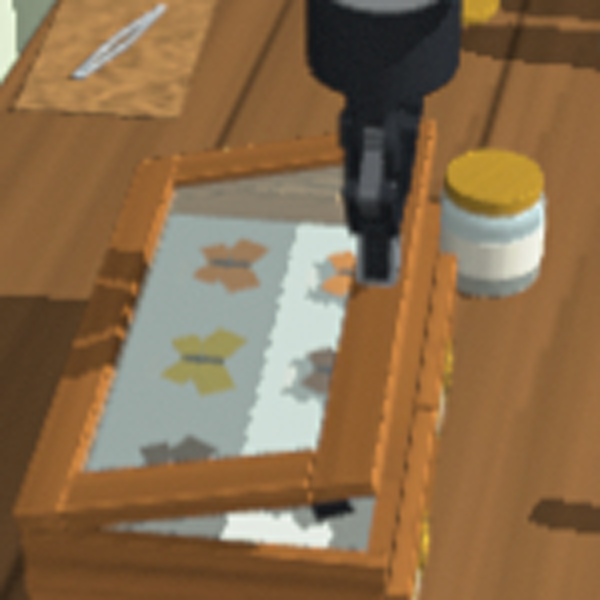

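The lid is nearly down. The tip (378,275) rests on the front rail, close to its inner edge (355), so I'll drift slightly more outward on the last part.

>>> {"name": "jog_arm", "arguments": {
  "hand": [0,0,0,0,0],
  "travel": [
    [-0.0033,-0.0003,-0.008],
    [-0.003,-0.0003,-0.008],
    [-0.0027,-0.0002,-0.008],
    [-0.0022,-0.0002,-0.007],
    [-0.0015,-0.0001,-0.005]
  ],
  "yaw": [0,0,0,0,0]
}}

```text
time_s: 18.0
position: [0.581, -0.0346, 0.1335]
tool_rot: [[0.996, 0.09, -0.0], [0.09, -0.996, 0.0], [-0.0, -0.0, -1.0]]
ft_force: [1.4, 0.2, 0.9]
grip_width: -0.0003
gripper_force: 0.5
```

>>> {"name": "jog_arm", "arguments": {
  "hand": [0,0,0,0,0],
  "travel": [
    [-0.0005,0,-0.002],
    [-0.0003,0,-0.001],
    [0,0,-0.001],
    [0,0,-0.0005],
    [0,0,0]
  ],
  "yaw": [0,0,0,0,0]
}}

```text
time_s: 18.62
position: [0.5803, -0.0346, 0.1295]
tool_rot: [[0.996, 0.09, -0.0], [0.09, -0.996, -0.0], [-0.0, 0.0, -1.0]]
ft_force: [0.6, -0.2, 0.8]
grip_width: 0.0001
gripper_force: 0.2
```

>>> {"name": "jog_arm", "arguments": {
  "hand": [0,0,0,0,0],
  "travel": [
    [0,0,-0.0005],
    [0,0,-0.0005],
    [0,0,-0.0005],
    [0,0,-0.0005],
    [0,0,0]
  ],
  "yaw": [0,0,0,0,0]
}}

```text
time_s: 19.25
position: [0.5803, -0.0346, 0.129]
tool_rot: [[0.996, 0.09, 0.001], [0.09, -0.996, -0.001], [0.001, 0.001, -1.0]]
ft_force: [-4.8, 1.3, 13.4]
grip_width: 0.0005
gripper_force: 6.4
```

>>> {"name": "jog_arm", "arguments": {
  "hand": [0,0,0,0,0],
  "travel": [
    [0,0,-0.0005],
    [0,0,0],
    [0,0,0],
    [0,0,0],
    [0,0,0.0005]
  ],
  "yaw": [0,0,0,0,0]
}}

```text
time_s: 19.88
position: [0.5803, -0.0346, 0.129]
tool_rot: [[0.996, 0.09, 0.001], [0.09, -0.996, -0.001], [0.001, 0.001, -1.0]]
ft_force: [-4.8, 0.2, 10.0]
grip_width: 0.0002
gripper_force: 5.0
```

>>> {"name": "jog_arm", "arguments": {
  "hand": [0,0,0,0,0],
  "travel": [
    [0,0,0.005],
    [0,0,0.03],
    [-0.01,0,0.055],
    [-0.04,-0.03,0.04],
    [-0.04,-0.04,0]
  ],
  "yaw": [0,0,0,0,0]
}}

```text
time_s: 20.5
position: [0.4913, -0.1044, 0.2593]
tool_rot: [[0.996, 0.092, 0.005], [0.092, -0.996, -0.003], [0.005, 0.003, -1.0]]
ft_force: [0.4, -0.9, -0.5]
grip_width: -0.0002
gripper_force: 0.0
```

>>> {"name": "jog_arm", "arguments": {
  "hand": [0,0,0,0,0],
  "travel": [
    [-0.04,-0.04,0],
    [-0.03,-0.045,0],
    [-0.03,-0.045,0],
    [-0.01,-0.03,0],
    [0,0,0]
  ],
  "yaw": [0,0,0,0,0]
}}

```text
time_s: 21.12
position: [0.3807, -0.2654, 0.2564]
tool_rot: [[0.996, 0.086, -0.0], [0.086, -0.996, 0.0], [-0.0, -0.0, -1.0]]
ft_force: [1.0, 0.2, 0.3]
grip_width: -0.0002
gripper_force: 0.0
```

Run:
```python
from h import *
s=env.observe(); print(s["time_s"],s["position"],s["ft_force"])
a=env.get_image("side")[110:350,190:430,::-1]; b=env.get_image("top")[130:370,170:410,::-1]
cv2.imwrite("pics/d6.png",cv2.resize(np.hstack([a,b]),(800,400),interpolation=cv2.INTER_CUBIC))
```

```text
21.125 [ 0.38070342 -0.2654023   0.25636704] [1.01769409 0.17962319 0.27220455]
```

View pics/d6.png

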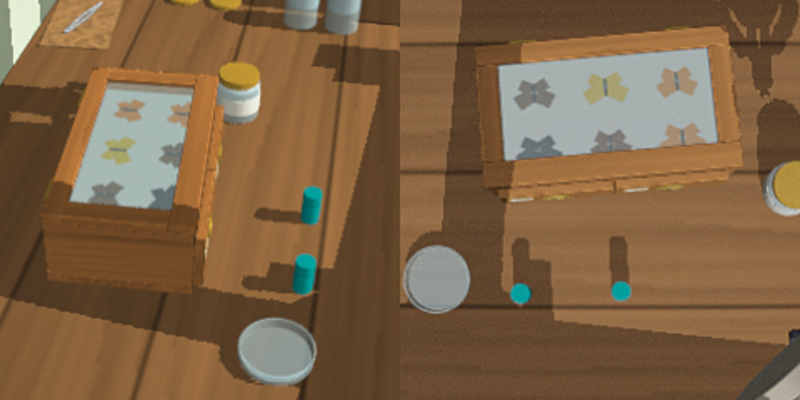

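The lid lies flat and shut and both fronts are flush (510-680, 190). The jar (787,187), dish (437,278) and turquoise vials (520,293), (621,291) stand untouched, and the arm is clear. I'm handing the job in.

```bash
python3 -c "
from rig import env
print(env.close_job())"
```

```text
the job is handed in; nothing more can be done
None
```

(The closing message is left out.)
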